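Fold the watercolour box shut

TASK

Painting is over, so shut the tin watercolour box on the black felt: push the shallow mixing flap up and over with the fingertips until it lies flat over the pans, and after that push the deeper lid on the opposite side up and over until it is fully shut on top of it. Only push, on their plain outer sides: pinch nothing, do not lift or tip the box or shove it from its place, and leave the things around it where they are.

Things in the scene. Friction and masses are not known exactly. Their poses are not given: they have to be found in the camera images.
- paintbox: plain grey tin watercolour box lying open on 3 mm of black felt: tray 98 x 218 x 22 mm (x, y, z) with 24 small pans of dry colour. Loose, 0.7 to 1 kg, slides when pushed with 4 to 7 N. Origin at the centre of its underside, z up, y along its long side. The flap is hinged along the -x long side, the lid along the +x one. Only the low paperweight and dish stand in line with it along its x axis.
- flap (a joint): hinge angle of the mixing flap (grey tin outside, white enamel inside; 88 mm from hinge to free edge, 210 mm long, 6.5 mm deep). 0 = folded in, flat over the pans; 1.57 = upright; more = leaning outward, away from the tray. Begins at 1.7 to 1.95, stops at 2.8. Stiff hinge: it stays where it is left and must be pushed all the way; about 1 N at the free edge moves it.
- flap_hinge (a point): middle of the flap's hinge line, in the box's frame at x = -46 mm, 23 mm above the box's underside; its axes are the box's
- flap_edge (a point): middle of the flap's free edge on its grey outer face: 88 mm from the hinge line along the flap and 6.5 mm from it towards the outer side (outer face: looks away from the tray when the flap stands up, and upward when it is folded in)
- flap_inside: the white inner side of the flap (four wells), which faces the pans when folded in; not to be pressed, so the flap is not pinched. Origin on the hinge line, x along the flap to its free edge, z out of the grey outer face
- lid (a joint): hinge angle of the lid (grey tin outside, white enamel inside; 102 mm from hinge to free edge, 223 mm long, 15.5 mm deep). 0 = shut over tray and folded flap; 1.57 = upright; more = leaning outward, away from the tray. Begins at 1.75 to 1.95, stops at 2.3. Stiff hinge: it stays where it is left; about 1.5 N at the free edge moves it.
- lid_hinge (a point): middle of the lid's hinge line, in the box's frame at x = +50 mm, 22 mm above the box's underside; its axes are the box's
- lid_edge (a point): middle of the lid's free edge, on its grey outer face: 102 mm from the hinge line measured along the lid, 15.5 mm from the hinge line towards the outer side
- lid_inside: the white inner side of the lid (six wells), which faces the tray when shut; not to be pressed, so the lid is not pinched. Origin on the hinge line, x pointing along the lid from its free edge to the hinge, z out of the grey outer face
- water_jar: glass jar of rinsing water, 66 mm wide, 80 mm high, origin at the centre of its underside, z up
- tea_bowl: white porcelain bowl, 74 mm wide, 52 mm high, origin at the centre of its underside
- ink_stone: round dark grey ink stone, 104 mm wide, 33 mm high, origin at the centre of its underside
- brush_rest: white porcelain brush rest, 22 x 72 x 24 mm, carrying two brushes about 200 mm long that lie along its x axis; origin at the centre of its underside
- paperweight: wooden paperweight bar, 22 x 220 x 13 mm with a small brass stud to 23 mm on top, long side along its y axis; origin at the centre of its underside; it lies about 190 mm from the paint box's centre, on the flap side
- seal: standing stone seal, 24 x 24 x 61 mm, origin at the centre of its underside
- dish: flat white porcelain dish, 110 mm wide, 15 mm high, origin at the centre of its underside; it lies about 210 mm from the paint box's centre, on the lid side
- jar_lid: flat round grey plastic jar lid, 90 mm wide, 9 mm high, origin at the centre of its underside

How it is judged:
On the way, in this order (a step that is already met when the one before it is completed fails the run):
1. the mixing flap is folded in over the pans while the lid is still open (more than 0.5 rad) (value of joint flap below 0.05 rad and value of joint lid above 0.5 rad), for 0.2 s.
2. the lid is shut over the folded flap (value of joint each of lid, flap below 0.05 rad), for 0.2 s.
At the end, for the whole second after the job is handed in: Flap and lid both within 0.05 rad of fully shut, the box flat on the felt (within 0.04 rad), at rest and within 30 mm of where it stood, every thing around it within 20 mm of where it stood (all of step 2 and angle between paintbox's own z axis and vertical below 0.04 rad and distance of paintbox from where it was at the start of the episode below 0.03 m and linear speed of paintbox below 0.01 m/s and velocity of joint lid below 0.05 rad/s and distance of each of water_jar, tea_bowl, ink_stone, brush_rest, paperweight, seal, dish, jar_lid from where it was at the start of the episode below 0.02 m); the robot touches nothing.
It fails at once if the paint box is lifted or tipped up off the felt (height (world z) of paintbox above 0.015 m or angle between paintbox's own z axis and vertical above 0.15 rad).
It fails at once if the paint box is shoved more than 30 mm from its place (distance of paintbox from where it was at the start of the episode above 0.03 m).
It fails at once if the flap or the lid is pinched: a finger presses its white inner side with more than 5 N (contact force between the fingers and flap_inside above 5 N or contact force between the fingers and lid_inside above 5 N).
It fails at once if one of the things around the box is moved more than 20 mm (distance of any of water_jar, tea_bowl, ink_stone, brush_rest, paperweight, seal, dish, jar_lid from where it was at the start of the episode above 0.02 m).
It also fails if it takes over 51 s, if anything falls off the work surface, if the arm or the gripper's body presses on something with over 40 N, if the wrist force passes 120 N, or if a joint passes its speed limit or range.

ROBOT

A 7-joint arm with a two-finger parallel gripper is mounted at the origin on the work surface. World frame = base frame: x ahead of the robot, y to its left, z up, the work surface at z = 0. Lengths are in m, angles in rad, forces in N, time in s.
With the tool pointing down it reaches from about 0.425 to 0.925 m from the base axis. Payload 6.8 kg.
Tool frame: the origin (TCP) lies midway between the tips of the shut fingers; the grasp point (between the pads) lies 19 mm behind it (r.grip_depth is the distance from the TCP to the grasp point, in m); z points along the fingers, y is the line along which they close (so a half turn about z gives the same grasp; the last joint's range is limited). The gripper opens to 85 mm and grips with 20 to 120 N. Pads are 22 mm wide; open, the fingers measure 114 mm over their backs; the gripper's body (76 mm by 85 mm) begins 54 mm behind the grasp point. The pads swing forward as they close: fully open they stand 13 mm farther back than shut.
Start: joints at [-1.24, 0.477, 0.022, 1.555, -0.011, 1.109, -0.083], TCP at [0.287, 0.611, 0.231] pointing down, gripper open.
Joint ranges: [-2.96, 2.96], [-0.34, 2.1], [-1.41, 1.46], [0.24, 2.44], [-1.37, 4.51], [0.17, 1.92], [-2.96, 2.96]. Speed limits (rad/s): [2.39, 2.39, 3.14, 3.14, 3.14, 3.14, 3.14].

INTERFACE

Orientations are given as a rotation vector (axis times angle).
In Python, from bench import telemetry, grab_frame, calibration, order, silhouettes, r gives the robot as it stands.
- The arm moves only by the tool apply_moves, never from a script. Its argument "moves" is a list of rows, each a list of 7 numbers: the turn, a rotation vector about the tool's x, y, z scaled (see below), then the shift along the tool's x, y, z scaled (see below), then the opening, from -1 (shut) to 1 (fully open). A call has exactly 8 rows; each row shifts and turns the commanded pose from where the row before left it, along the tool's axes as they then stand; what a row does not reach is not made up. The controller multiplies each number of a shift by 1000 mm and each number of a turn by 6 degrees. A row lasts 1/12 s, in which the tool goes at most 41.7 mm and 7.16 degrees, less where a joint would pass 70% of its speed; a pose out of reach is approached as far as the arm can. A call with a number of a shift or a turn outside -1 to 1 is refused whole. A call with a gripper value outside its range is refused whole. The fingers move at their own pace and stop on an object; "grip_force" is the grip in N (left out, the last holds). Time passes only in rows, so rows that do not move let the fingers close, or fill a call up. It gives the time, the measured TCP pose, the force, the opening and the grip force at its end, in the units of the state.
- telemetry.get_obs(): the state, without advancing time (a new reading comes with each control period).
- grab_frame(name): name is "side" or "top" or "wrist"; returns the picture (384x512x3 uint8, blue, green, red); there is no depth.
- calibration(name): a dict with "fx", "fy", "cx", "cy" (pixels), "world_from_camera" (4x4, takes a point from camera to world coordinates); the wrist camera has in their place "mount" (4x4, takes a point from camera to tool coordinates, whose origin is the TCP and whose axes are the flange's). Camera axes: x right, y down, z forward; pixel columns grow to the right and rows downward; lengths in m; the calibration is good to about 2 mm. A picture is of the moment at which its call begins: read the wrist's pose just before it. calibration takes no time and is no camera call.
- order.hand_in(): hands the job in; it is judged then, once.
Trained networks look in the newest picture that a camera, given by its name, has taken for a name from the list of things; names that differ only in an ending like _2 or _b are one class to them, and where a whole thing is asked for, a point or a joint stands for the part that bears it (a point fixed in the world has none). Each returns a list of dicts, best first, with "p" (0 to 1); they miss things now and then, are a little off and sometimes report something else, mostly with a low value. They report only what shows in the picture. A call takes as long as a camera call.
- silhouettes(thing, camera): "mask" (384x512 bool, what is visible of it) and "extent" ([centre column, centre row, width, height] in pixels, round what is visible of it).
The state is a dict: "clock": time; "joints": joint angles; "qvel": joint speeds; "tau": joint torques, N m; "tcp_pos": TCP position; "orientation": TCP orientation; "contact_force": force on the tool from outside, world axes, zero at the start; "moment": the same for the moment, N m; "grip_width": finger opening in m; "gripper_force": force on a finger pad.
Only numpy, scipy, OpenCV 4.12 (cv2) and the standard library are available. Lean on these libraries where they do the work, as an engineer would, in place of code of your own. Each camera call takes 0.05 s, during which the arm holds its last target. There are 200 camera calls.

## Working session

There is one attempt and no reset: what is moved stays moved. The work goes in short steps, Python scripts to look and compute and a tool call to move; the robot and the scene stay as the last step left them, time stands still between calls to the robot, and variables do not carry over. Pictures are saved under pics/ and viewed, at most 10 in all, crops included, and the job is handed in when it is done.

Besides the shell and the picture viewer there is one more tool, called after "Request:" as name(argument=value, ...), one argument or row to a line, values as JSON. apply_moves: Moves the arm, as the interface text tells. Its arguments: {"type":"object","properties":{"moves":{"type":"array"},"grip_force":{"type":"number"}},"required":["moves"]}

```bash
ls; mkdir -p pics; python3 - <<'E'
from bench import telemetry, grab_frame, calibration, r
import cv2,numpy as np
o=telemetry.get_obs();print(o)
for n in("side","top","wrist"):
    cv2.imwrite(f"pics/{n}0.png",grab_frame(n)); print(n,calibration(n))
a=cv2.imread("pics/side0.png");b=cv2.imread("pics/top0.png")
E
```

```text
pics
{'clock': 0.0, 'joints': array([-1.24006012,  0.47779921,  0.02237467,  1.55643922, -0.01149399,
        1.10930569, -0.08311371]), 'qvel': array([-1.13119339e-03, -6.83153040e-04,  1.64402282e-04,  6.21376067e-04,
        9.13446096e-05, -4.23262874e-04, -8.53041453e-04]), 'tau': array([ 5.19705773e-04, -5.96448934e+01,  1.60841994e+00, -2.81206477e+01,
        1.25251128e-02,  8.90010386e-03, -2.88354130e-06]), 'tcp_pos': array([0.28658321, 0.61049402, 0.23033217]), 'orientation': array([-6.83782638e-01, -3.06602609e+00,  2.83768116e-03]), 'contact_force': array([ 0.1762688 , -0.29355348,  0.03544285]), 'moment': array([-0.05633797,  0.00576284,  0.00407179]), 'gripper_force': 0.0, 'grip_width': 0.08565702073411141}
side {'fx': 416.3219744979731, 'fy': 416.3219744979731, 'cx': 251.3029850966764, 'cy': 189.75657054611835, 'world_from_camera': array([[ 0.79462802, -0.3876909 ,  0.46718527,  0.10637167],
       [-0.60703007, -0.51878692,  0.6019756 , -0.55070485],
       [ 0.00898914, -0.76194219, -0.64758266,  0.74622233],
       [ 0.        ,  0.        ,  0.        ,  1.        ]])}
top {'fx': 412.7189043578407, 'fy': 412.7189043578407, 'cx': 253.04320288819295, 'cy': 198.29273211796516, 'world_from_camera': array([[ 0.02842108, -0.9902635 ,  0.1362734 ,  0.39986873],
       [-0.99955738, -0.02695563,  0.01258736,  0.06354304],
       [-0.00879147, -0.13657082, -0.9905913 ,  1.33139585],
       [ 0.        ,  0.        ,  0.        ,  1.        ]])}
wrist {'fx': 312.0216205492611, 'fy': 312.0216205492611, 'cx': 259.78598582148175, 'cy': 193.62508009338953, 'mount': array([[-2.17408254e-04, -9.53093994e-01, -3.02674398e-01,
         7.69595242e-02],
       [ 9.99999898e-01, -8.72892424e-05, -4.43424949e-04,
         5.85083629e-05],
       [ 3.96205437e-04, -3.02674463e-01,  9.53093916e-01,
        -1.42424161e-01],
       [ 0.00000000e+00,  0.00000000e+00,  0.00000000e+00,
         1.00000000e+00]])}
```

View pics/side0.png

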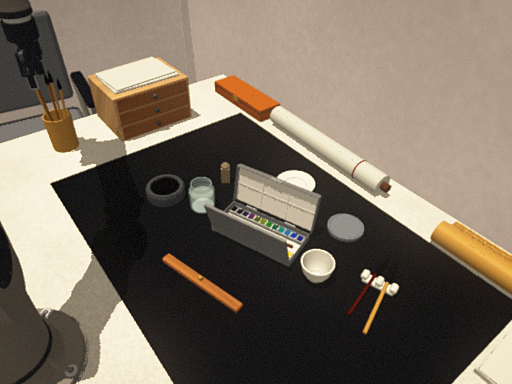

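View pics/top0.png

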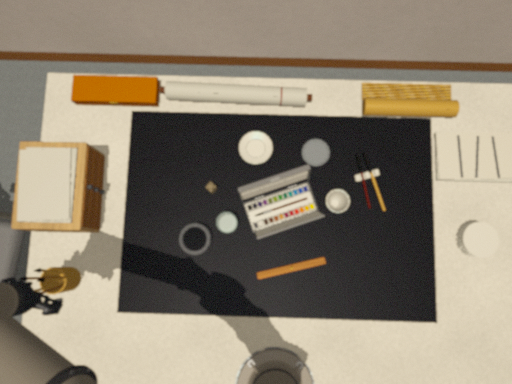

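```bash
python3 - <<'E'
from bench import telemetry, grab_frame, calibration, silhouettes
import cv2,numpy as np
for c in("top","side"):
  grab_frame(c)
  for t in "paintbox flap lid flap_inside lid_inside paperweight dish".split():
    s=silhouettes(t,c)
    for k in s[:2]:
      if k["p"]<.3: continue
      m=k["mask"].astype(np.uint8); cs,_=cv2.findContours(m,cv2.RETR_EXTERNAL,cv2.CHAIN_APPROX_NONE)
      b=max(cs,key=cv2.contourArea); q=cv2.approxPolyDP(b,4,True)[:,0]
      print(c,t,round(k["p"],2),np.round(k["extent"]),m.sum(),q.tolist() if len(q)<14 else len(q))
E
```

```text
top paintbox 0.89 [283. 203.  86.  72.] 3568 [[308, 165], [240, 189], [243, 198], [256, 197], [245, 207], [258, 237], [323, 215], [307, 183], [264, 194], [309, 178]]
top flap 0.63 [290. 224.  71.  32.] 539 [[323, 214], [309, 213], [256, 235], [260, 238]]
top lid 0.75 [274. 181.  75.  37.] 992 [[310, 167], [242, 186], [241, 197], [309, 179]]
top lid 0.36 [337. 201.  26.  23.] 411 [[333, 190], [327, 204], [341, 211], [349, 198]]
top flap_inside 0.73 [287. 222.  64.  24.] 341 [[319, 214], [256, 233]]
top lid_inside 0.66 [277. 187.  66.  33.] 528 [[307, 173], [247, 190], [242, 197], [287, 185]]
top lid_inside 0.51 [282. 202.  85.  74.] 3583 [[308, 165], [240, 188], [246, 198], [287, 187], [245, 204], [258, 237], [323, 216], [307, 184], [293, 184], [308, 178]]
top paperweight 0.84 [292. 269.  73.  24.] 505 [[325, 259], [269, 269], [258, 277], [323, 264]]
top dish 0.93 [255. 147.  38.  29.] 785 [[244, 137], [240, 152], [245, 158], [261, 162], [269, 157], [272, 147], [266, 135]]
side paintbox 0.84 [262. 216. 114. 106.] 6439 [[240, 164], [234, 196], [249, 204], [234, 201], [224, 210], [205, 
[... 311 characters left out ...]
, 258], [232, 310], [242, 306], [169, 253]]
side lid 0.94 [276. 196.  85.  64.] 3085 [[238, 165], [234, 198], [313, 229], [319, 195]]
side lid 0.3 [298. 181.  36.  19.] 442 [[280, 175], [309, 189], [314, 186], [304, 171]]
side flap_inside 0.35 [276. 199.  82.  62.] 2674 [[240, 167], [238, 199], [310, 228], [314, 196]]
side lid_inside 0.85 [275. 198.  81.  59.] 2535 [[240, 169], [238, 198], [310, 228], [315, 198]]
side lid_inside 0.38 [247. 232.  86.  56.] 1542 [[204, 204], [213, 225], [288, 258], [284, 239]]
side paperweight 0.87 [200. 282.  81.  59.] 950 [[164, 258], [232, 309], [241, 307], [169, 254]]
side dish 0.94 [296. 183.  36.  19.] 452 [[279, 175], [310, 190], [314, 186], [306, 172]]
```

The side picture shows the open box around (262,216), with the flap (grey, 205-290, 204-262) nearer the robot and the lid (white inside, 235-319, 165-229) farther away. In the top picture the box is at (282,203), the jar at (227,222) and the bowl at (338,201).

```bash
python3 - <<'E'
import cv2
a=cv2.imread("pics/side0.png")[155:275,195:330];b=cv2.imread("pics/top0.png")[155:250,200:355]
cv2.imwrite("pics/s1.png",cv2.resize(a,None,fx=5,fy=5,interpolation=3)[:600]);cv2.imwrite("pics/t1.png",cv2.resize(b,None,fx=5,fy=5,interpolation=3))
E
```

```text
(no output)
```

View pics/s1.png

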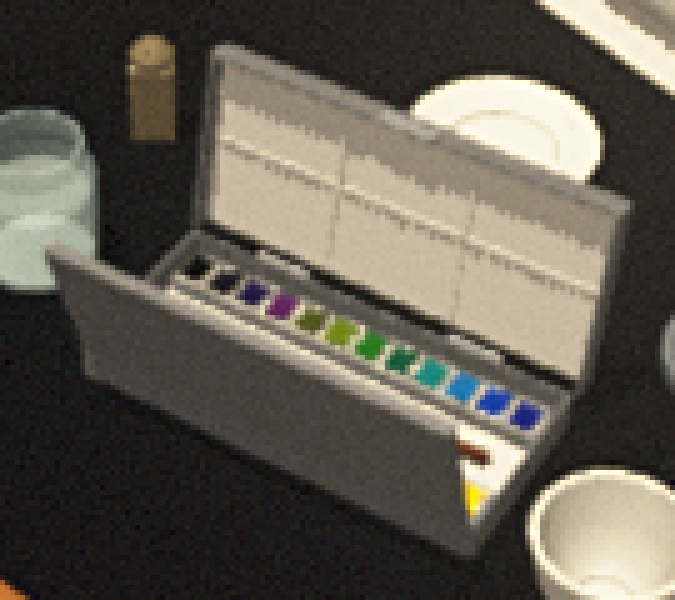

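View pics/t1.png

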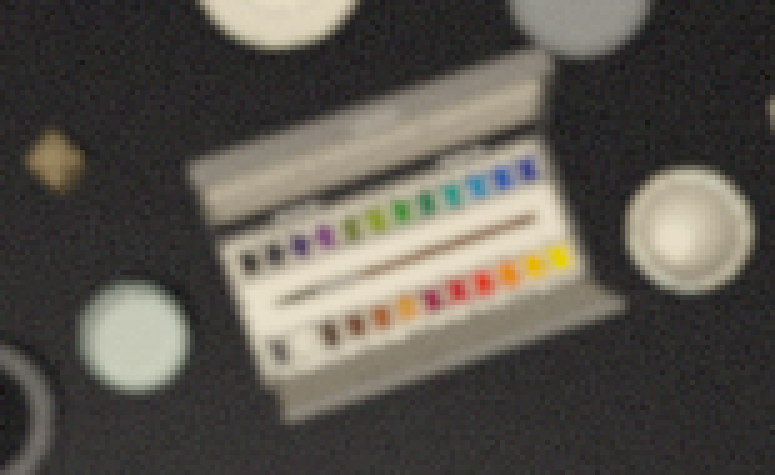

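The zoomed crops show the flap's free edge from side-crop (50,258) to (457,437), the box's front bottom corners at (88,378) and (473,556), and the lid's outer free edge from (213,45) to (630,200). In the top crop the lid edge runs (190,160) to (550,48) and the flap edge (288,423) to (627,305).

```bash
cat > h.py <<'E'
import numpy as np
from scipy.spatial.transform import Rotation as R
c,s=np.cos,np.sin
def lidp(t,a,n): return np.array([.050-a*c(t)+n*s(t), .022+a*s(t)+n*c(t)])
def flapp(t,a,n): return np.array([-.046+a*c(t)-n*s(t), .023+a*s(t)+n*c(t)])
def world(p,bx,by,yaw):
    x,y,z=p; return np.array([bx+x*c(yaw)-y*s(yaw), by+x*s(yaw)+y*c(yaw), z+.003])
def proj(P,cal):
    q=np.linalg.inv(cal["world_from_camera"])@np.append(P,1)
    return np.array([cal["fx"]*q[0]/q[2]+cal["cx"],cal["fy"]*q[1]/q[2]+cal["cy"]])
def jw(xz,y): return (xz[0],y,xz[1])
E
python3 - <<'E'
from h import *
from bench import calibration
from scipy.optimize import least_squares
C={k:calibration(k) for k in("top","side")}
S=lambda u,v:(194.6+u/5,154.6+v/5); T=lambda u,v:(199.6+u/5,154.6+v/5)
F=lambda y:(lambda q:jw(flapp(q[3],.088,.0065),y)); L=lambda y,n=.0155:(lambda q:jw(lidp(q[4],.102,n),y))
K=lambda *p:(lambda q:p)
obs=[("side",S(50,258),F(.105)),("side",S(457,437),F(-.105)),("side",S(88,378),K(-.049,.109,0)),("side",S(473,556),K(-.049,-.109,0)),
("side",S(213,45),L(.1115)),("side",S(630,200),L(-.1115)),
("top",T(190,160),L(.1115)),("top",T(550,48),L(-.1115)),("top",T(288,423),F(.105)),("top",T(627,305),F(-.105)),("top",T(202,188),L(.1115,0)),("top",T(550,78),L(-.1115,0))]
f=lambda q:np.concatenate([proj(world(p(q),*q[:3]),C[k])-z for k,z,p in obs])
r=least_squares(f,[.5,0,.3,1.8,1.8],loss="soft_l1"); print(np.round(r.x,4)); print(np.round(r.fun.reshape(-1,2),1))
def back(k,u,v,z):
    c_=C[k];M=c_["world_from_camera"];d=M[:3,:3]@[(u-c_["cx"])/c_["fx"],(v-c_["cy"])/c_["fy"],1];o=M[:3,3];return np.round((o+d*(z-o[2])/d[2])[:2],3)
print("jar",back("top",227,222,.08),"bowl",back("top",338,201,.05),"dish",back("top",255,147,.015),"pw",back("top",258,277,.013),back("top",325,260,.013),"jarlid",back("top",316,152,.009),"seal",back("top",211,186,.06),"ink",back("top",195,238,.033))
for y in(-.1,0,.1):print(y,world(jw(flapp(r.x[3],.088,.0065),y),*r.x[:3]),world(jw(lidp(r.x[4],.102,.0155),y),*r.x[:3]))
E
```

```text
[ 0.5572 -0.0073  0.3652  1.8657  1.7222]
[[-0.8 -0.7]
 [-0.2  0.3]
 [ 0.  -0.6]
 [ 1.2  0.8]
 [ 2.2  0.1]
 [ 0.9  0.5]
 [-0.1  2.3]
 [-1.4  0.3]
 [ 0.1 -0.1]
 [-1.  -0. ]
 [-0.8  1.4]
 [ 0.4 -1.2]]
jar [0.497 0.156] bowl [ 0.575 -0.186] dish [0.751 0.079] pw [0.332 0.058] [ 0.391 -0.152] jarlid [ 0.741 -0.122] seal [0.61  0.212] ink [0.448 0.259]
-0.1 [ 0.52027869 -0.12852175  0.1083119 ] [ 0.66832743 -0.07190758  0.12349502]
0 [ 0.48456092 -0.03511811  0.1083119 ] [0.63260966 0.02149607 0.12349502]
0.1 [0.44884315 0.05828554 0.1083119 ] [0.59689189 0.11489971 0.12349502]
```

Request:
apply_moves(
  moves=[
    [0,0,-0.96,0,0,0,-1],
    [0,0,-0.96,0,0,0,-1],
    [0,0,-0.96,0,0,0,-1],
    [0,0,-0.96,0,0,0,-1],
    [0,0,-0.96,0,0,0,-1],
    [0,0,-0.96,0,0,0,-1],
    [0,0,-0.96,0,0,0,-1],
    [0,0,-0.96,0,0,0,-1],
  ],
)

```text
clock: 1.62
tcp_pos: [0.2868, 0.6111, 0.2313]
orientation: [0.578, -3.088, -0.0]
contact_force: [0.7, -0.0, -0.2]
grip_width: -0.0002
gripper_force: 0.0
```

```bash
cat >> h.py <<'E'
B=(.5572,-.0073,.3652)
def st():
    from bench import telemetry
    o=telemetry.get_obs(); M=R.from_rotvec(o["orientation"]).as_matrix()
    d=o["tcp_pos"]-[B[0],B[1],.003]; Z=R.from_rotvec([0,0,B[2]]).as_matrix().T
    print("t",round(o["clock"],2),"box-frame tcp mm",np.round(1e3*Z@d,1),"F",np.round(Z@o["contact_force"],1),"M",np.round(o["moment"],2),"w",round(o["grip_width"],4),"\naxes in box\n",np.round(Z@M,3),"j",np.round(o["joints"],2))
E
python3 -c "from h import *;st()"
```

```text
t 1.62 box-frame tcp mm [-31.7 674.2 228.3] F [ 0.6 -0.3 -0.2] M [-0.05  0.07 -0.03] w -0.0002 
axes in box
 [[-1.    -0.005  0.   ]
 [-0.005  1.     0.   ]
 [-0.     0.    -1.   ]] j [-1.12  0.48 -0.15  1.55  0.08  1.12  0.66]
```

Request:
apply_moves(
  moves=[
    [0,0,0,0.005,-0.04,0,-1],
    [0,0,0,0.005,-0.04,0,-1],
    [0,0,0,0.005,-0.04,0,-1],
    [0,0,0,0.005,-0.04,0,-1],
    [0,0,0,0.005,-0.04,0,-1],
    [0,0,0,0.005,-0.04,0,-1],
    [0,0,0,0.005,-0.04,0,-1],
    [0,0,0,0.005,-0.04,0,-1],
  ],
)

```text
clock: 2.28
tcp_pos: [0.364, 0.296, 0.2316]
orientation: [-0.571, 3.089, 0.001]
contact_force: [1.5, 0.3, -0.5]
grip_width: -0.0001
gripper_force: 0.0
```

Request:
apply_moves(
  moves=[
    [0,0,0,0.005,-0.04,0,-1],
    [0,0,0,0.005,-0.04,0,-1],
    [0,0,0,0.005,-0.04,0,-1],
    [0,0,0,0.005,-0.04,0,-1],
    [0,0,0,0.005,-0.034,0,-1],
    [0,0,0,0,0,0,-1],
    [0,0,0,0,0,0,-1],
    [0,0,0,0,0,0,-1],
  ],
)

```text
clock: 2.95
tcp_pos: [0.4098, 0.1084, 0.2315]
orientation: [-0.571, 3.089, 0.001]
contact_force: [-0.3, 0.4, 0.7]
grip_width: 0.0001
gripper_force: 0.0
```

```bash
python3 -c "from h import *;st()"
```

```text
t 2.95 box-frame tcp mm [-96.4 160.7 228.5] F [-0.1  0.4  0.7] M [ 0.01 -0.01  0.01] w 0.0001 
axes in box
 [[-1.    -0.     0.001]
 [-0.     1.     0.   ]
 [-0.001  0.    -1.   ]] j [-0.5   0.05  0.1   2.13 -0.01  0.96  1.54]
```

Request:
apply_moves(
  moves=[
    [0,0,0,0.005,-0.04,0,-1],
    [0,0,0,0.005,-0.04,0,-1],
    [0,0,0,0.005,-0.04,0,-1],
    [0,0,0,0.005,-0.04,0,-1],
    [0,0,0,0,0,0.035,-1],
    [0,0,0,0,0,0.035,-1],
    [0,0,0,0,0,0.035,-1],
    [0,0,0,0,0,0,-1],
  ],
)

```text
clock: 3.62
tcp_pos: [0.4444, -0.0471, 0.1212]
orientation: [0.574, -3.078, -0.002]
contact_force: [-1.5, 1.2, -1.0]
grip_width: -0.0002
gripper_force: 0.0
```

```bash
python3 - <<'E'
from h import *;st()
import cv2
from bench import grab_frame
a=grab_frame("side");w=grab_frame("wrist")
cv2.imwrite("pics/a2.png",np.hstack([cv2.resize(a[120:290,150:350],(400,340)),cv2.resize(w,(400,300))] if 0 else [cv2.resize(a[120:290,150:350],(400,340)),cv2.resize(w,(400,340))]))
E
```

```text
t 3.62 box-frame tcp mm [-119.6    3.1  118.2] F [-1.   1.6 -1. ] M [ 0.    0.05 -0.03] w -0.0002 
axes in box
 [[-1.    -0.003 -0.01 ]
 [-0.003  1.     0.003]
 [ 0.01   0.003 -1.   ]] j [-0.26  0.27  0.26  2.19 -0.1   0.7   2.01]
```

View pics/a2.png

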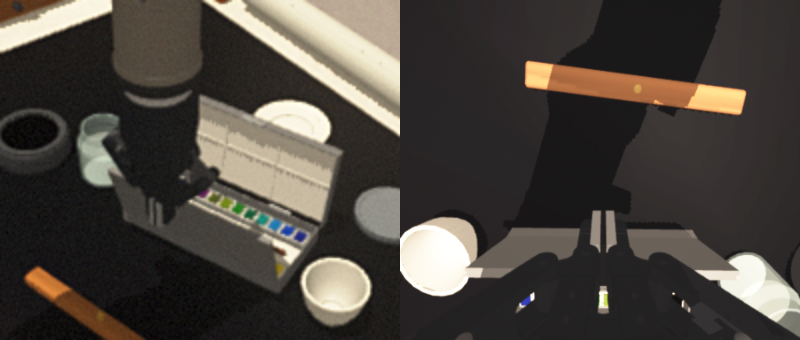

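Left: the shut fingertips stand just outside the middle of the flap. Right, the wrist view: the flap spans columns 470-735, row 270, and the fingers are centred at 603. I'll lower the fingers and push.

Request:
apply_moves(
  moves=[
    [0,0,0,0,0,0.02,-1],
    [0,0,0,0,0,0.02,-1],
    [0,0,0,-0.008,0,0,-1],
    [0,0,0,-0.008,0,0,-1],
    [0,0,0,-0.008,0,0,-1],
    [0,0,0,-0.008,0,0,-1],
    [0,0,0,-0.008,0,0,-1],
    [0,0,0,0,0,0,-1],
  ],
)

```text
clock: 4.38
tcp_pos: [0.4884, -0.0334, 0.0874]
orientation: [-0.572, 3.086, -0.0]
contact_force: [-0.0, 0.0, 0.0]
grip_width: 0.0003
gripper_force: 0.0
```

```bash
python3 -c "from h import *;st()"
```

```text
t 4.38 box-frame tcp mm [-73.6   0.1  84.4] F [0. 0. 0.] M [-0.02  0.05  0.05] w 0.0003 
axes in box
 [[-1.    -0.002  0.003]
 [-0.002  1.    -0.001]
 [-0.003 -0.001 -1.   ]] j [-0.25  0.38  0.24  2.13 -0.15  0.64  2.02]
```

Request:
apply_moves(
  moves=[
    [0,0,0,-0.007,0,0,-1],
    [0,0,0,-0.007,0,0,-1],
    [0,0,0,-0.007,0,0,-1],
    [0,0,0,-0.007,0,0.001,-1],
    [0,0,0,-0.007,0,0.003,-1],
    [0,0,0,-0.006,0,0.003,-1],
    [0,0,0,-0.006,0,0.003,-1],
    [0,0,0,-0.005,0,0.003,-1],
  ],
)

```text
clock: 5.05
tcp_pos: [0.5349, -0.0156, 0.0728]
orientation: [-0.571, 3.089, 0.0]
contact_force: [-0.7, -0.6, 1.1]
grip_width: -0.0001
gripper_force: 0.3
```

```bash
python3 - <<'E'
from h import *;st()
import cv2
from bench import grab_frame
a=grab_frame("side")
cv2.imwrite("pics/a3.png",cv2.resize(a[120:290,150:350],(600,510)))
E
```

```text
t 5.05 box-frame tcp mm [-23.8   0.2  69.8] F [-0.9 -0.3  1.1] M [-0.02  0.03 -0.02] w -0.0001 
axes in box
 [[-1. -0.  0.]
 [-0.  1. -0.]
 [-0. -0. -1.]] j [-0.27  0.47  0.23  2.03 -0.17  0.66  2.  ]
```

View pics/a3.png

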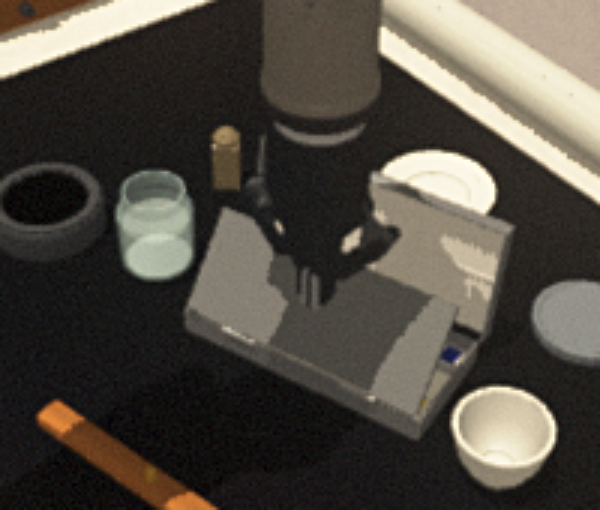

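The flap now leans inward at about 0.8 rad with the fingertips at (313,290) on its grey face, and the box has not moved. I'll continue along the arc down to flat.

Request:
apply_moves(
  moves=[
    [0,0,0,-0.005,0,0.004,-1],
    [0,0,0,-0.004,0,0.005,-1],
    [0,0,0,-0.004,0,0.005,-1],
    [0,0,0,-0.003,0,0.005,-1],
    [0,0,0,-0.003,0,0.005,-1],
    [0,0,0,-0.001,0,0.005,-1],
    [0,0,0,0,0,0.005,-1],
    [0,0,0,0,0,0.003,-1],
  ],
)

```text
clock: 5.77
tcp_pos: [0.5524, -0.0088, 0.0355]
orientation: [0.571, -3.088, -0.0]
contact_force: [0.8, 0.6, 1.1]
grip_width: 0.0
gripper_force: 0.2
```

```bash
python3 -c "from h import *;st()"
```

```text
t 5.77 box-frame tcp mm [-5.   0.3 32.5] F [1.  0.2 1.1] M [-0.02 -0.04 -0.01] w 0.0 
axes in box
 [[-1.    -0.    -0.001]
 [-0.     1.     0.   ]
 [ 0.001  0.    -1.   ]] j [-0.26  0.55  0.2   2.   -0.19  0.6   2.01]
```

Request:
apply_moves(
  moves=[
    [0,0,0,0,0,0.001,-1],
    [0,0,0,0,0,0.001,-1],
    [0,0,0,0,0,0.001,-1],
    [0,0,0,0,0,0.001,-1],
    [0,0,0,0,0,0,-1],
    [0,0,0,0,0,0,-1],
    [0,0,0,0,0,0,-1],
    [0,0,0,0,0,0,-1],
  ],
)

```text
clock: 6.43
tcp_pos: [0.5528, -0.0088, 0.0326]
orientation: [0.571, -3.089, -0.0]
contact_force: [-2.9, 0.3, 6.6]
grip_width: -0.0004
gripper_force: 2.9
```

```bash
python3 -c "from h import *;st()"
```

```text
t 6.43 box-frame tcp mm [-4.7  0.1 29.6] F [-2.6  1.3  6.6] M [-0.06  0.46  0.02] w -0.0004 
axes in box
 [[-1. -0. -0.]
 [-0.  1.  0.]
 [ 0.  0. -1.]] j [-0.25  0.56  0.2   2.   -0.19  0.6   2.01]
```

Request:
apply_moves(
  moves=[
    [0,0,0,0,0,0.001,-1],
    [0,0,0,0,0,0.001,-1],
    [0,0,0,0,0,0,-1],
    [0,0,0,0,0,-0.02,-1],
    [0,0,0,0,0,-0.04,-1],
    [0,0,0,0,0,-0.04,-1],
    [0,0,0,0,0,-0.04,-1],
    [0,0,0,0,0,0,-1],
  ],
)

```text
clock: 7.1
tcp_pos: [0.5577, -0.009, 0.1779]
orientation: [-0.567, 3.077, -0.001]
contact_force: [2.0, -0.1, 0.9]
grip_width: 0.0002
gripper_force: 0.0
```

```bash
python3 - <<'E'
from h import *;st()
import cv2
from bench import grab_frame
a=grab_frame("side");t=grab_frame("top")
cv2.imwrite("pics/a4.png",np.hstack([cv2.resize(a[120:290,150:350],(400,340)),cv2.resize(t[120:290,180:380],(400,340))]))
E
```

```text
t 7.1 box-frame tcp mm [-1.000e-01 -1.700e+00  1.749e+02] F [ 1.8 -0.8  0.9] M [-0.07 -0.05  0.04] w 0.0002 
axes in box
 [[-1.     0.001  0.013]
 [ 0.     1.    -0.003]
 [-0.013 -0.003 -1.   ]] j [-0.31  0.34  0.27  1.92 -0.12  0.88  1.95]
```

View pics/a4.png

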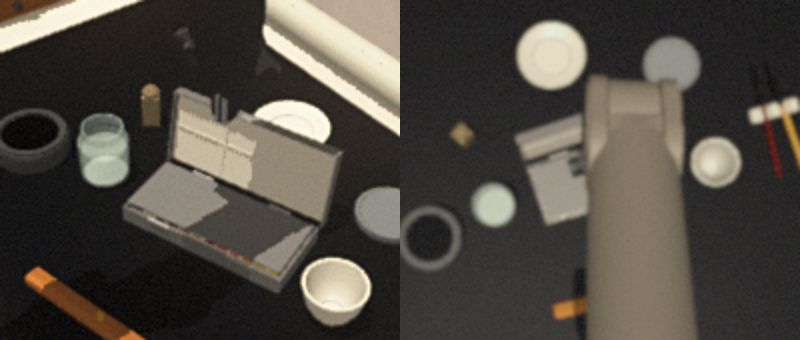

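Left: the flap lies flat on the tray (125-320, 165-285), the lid is still open, and the box and neighbours are in place. Right: the arm covers the box's right half. Next I'll go over the lid to its outer side.

Request:
apply_moves(
  moves=[
    [0,0,0,-0.033,0,0,-1],
    [0,0,0,-0.033,0,0,-1],
    [0,0,0,-0.033,0,0,-1],
    [0,0,0,-0.033,0,0,-1],
    [0,0,0,0,0,0,-1],
    [0,0,0,0,0,0.03,-1],
    [0,0,0,0,0,0.03,-1],
    [0,0,0,0,0,0.03,-1],
  ],
)

```text
clock: 7.87
tcp_pos: [0.6753, 0.0385, 0.0774]
orientation: [0.571, -3.088, -0.0]
contact_force: [0.3, 0.0, -0.8]
grip_width: -0.0003
gripper_force: 0.0
```

```bash
python3 -c "from h import *;st()"
```

```text
t 7.87 box-frame tcp mm [126.7   0.6  74.4] F [ 0.3 -0.1 -0.8] M [ 0.01 -0.    0.06] w -0.0003 
axes in box
 [[-1.    -0.    -0.002]
 [-0.     1.     0.   ]
 [ 0.002  0.    -1.   ]] j [-0.31  0.65  0.23  1.68 -0.19  0.83  1.94]
```

Request:
apply_moves(
  moves=[
    [0,0,0,0.01,0,-0.007,-1],
    [0,0,0,0.01,0,-0.007,-1],
    [0,0,0,0.008,0,0,-1],
    [0,0,0,0.007,0,0,-1],
    [0,0,0,0.007,0,0,-1],
    [0,0,0,0.007,0,0,-1],
    [0,0,0,0.007,0,0,-1],
    [0,0,0,0.007,0,0,-1],
  ],
)

```text
clock: 8.53
tcp_pos: [0.6172, 0.0159, 0.0951]
orientation: [-0.571, 3.088, 0.0]
contact_force: [0.6, 0.8, 1.6]
grip_width: 0.0
gripper_force: 0.8
```

```bash
python3 -c "from h import *;st()"
```

```text
t 8.53 box-frame tcp mm [64.3  0.2 92.1] F [0.9 0.5 1.6] M [ 0.15 -0.32 -0.04] w 0.0 
axes in box
 [[-1.    -0.     0.002]
 [-0.     1.    -0.   ]
 [-0.002 -0.    -1.   ]] j [-0.3   0.55  0.23  1.82 -0.17  0.79  1.96]
```

Request:
apply_moves(
  moves=[
    [0,0,0,0.006,0,0.002,-1],
    [0,0,0,0.006,0,0.002,-1],
    [0,0,0,0.006,0,0.002,-1],
    [0,0,0,0.006,0,0.002,-1],
    [0,0,0,0.006,0,0.002,-1],
    [0,0,0,0.005,0,0.003,-1],
    [0,0,0,0.005,0,0.003,-1],
    [0,0,0,0.004,0,0.003,-1],
  ],
)

```text
clock: 9.2
tcp_pos: [0.5753, -0.0001, 0.0747]
orientation: [0.571, -3.088, -0.0]
contact_force: [-0.4, -0.3, 0.7]
grip_width: -0.0001
gripper_force: 0.4
```

```bash
python3 - <<'E'
from h import *;st()
import cv2
from bench import grab_frame
a=grab_frame("side")
cv2.imwrite("pics/a5.png",cv2.resize(a[120:290,150:350],(600,510)))
E
```

```text
t 9.2 box-frame tcp mm [19.4  0.3 71.7] F [-0.5 -0.2  0.7] M [ 0.    0.07 -0.03] w -0.0001 
axes in box
 [[-1.    -0.    -0.001]
 [-0.     1.     0.   ]
 [ 0.001  0.    -1.   ]] j [-0.28  0.52  0.23  1.93 -0.17  0.71  1.98]
```

View pics/a5.png

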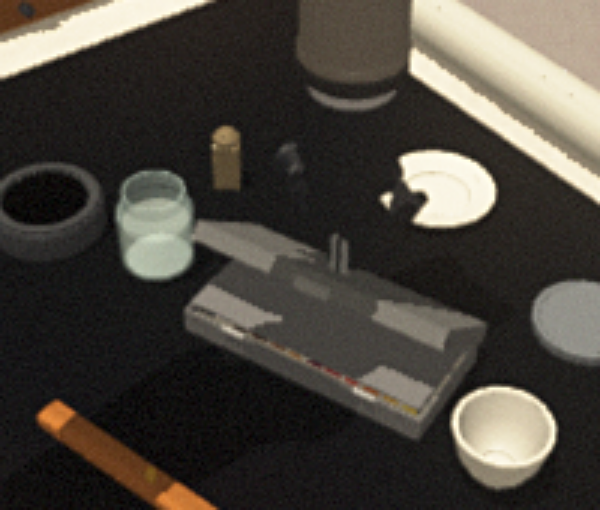

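The lid leans inward at about 0.65 rad with the fingertips at (338,255) on its outer face. The flap is flat and the box is in place.

Request:
apply_moves(
  moves=[
    [0,0,0,0.005,0,0.004,-1],
    [0,0,0,0.004,0,0.004,-1],
    [0,0,0,0.004,0,0.004,-1],
    [0,0,0,0.003,0,0.004,-1],
    [0,0,0,0.003,0,0.004,-1],
    [0,0,0,0.002,0,0.004,-1],
    [0,0,0,0.002,0,0.004,-1],
    [0,0,0,0,0,0.003,-1],
  ],
)

```text
clock: 9.92
tcp_pos: [0.554, -0.0083, 0.0437]
orientation: [0.57, -3.088, -0.0]
contact_force: [-0.3, 0.8, 0.2]
grip_width: 0.0001
gripper_force: 0.2
```

Request:
apply_moves(
  moves=[
    [0,0,0,0,0,0.001,-1],
    [0,0,0,0,0,0.001,-1],
    [0,0,0,0,0,0.001,-1],
    [0,0,0,0,0,0.001,-1],
    [0,0,0,0,0,0.001,-1],
    [0,0,0,0,0,0,-1],
    [0,0,0,0,0,0,-1],
    [0,0,0,0,0,0,-1],
  ],
)

```text
clock: 10.58
tcp_pos: [0.555, -0.008, 0.0405]
orientation: [-0.57, 3.089, 0.001]
contact_force: [-4.4, 0.2, 12.5]
grip_width: 0.0003
gripper_force: 6.3
```

```bash
python3 -c "from h import *;st()"
```

```text
t 10.58 box-frame tcp mm [-2.4  0.1 37.5] F [-4.1  1.8 12.5] M [-0.    0.97  0.03] w 0.0003 
axes in box
 [[-1.    -0.     0.001]
 [-0.     1.     0.   ]
 [-0.001  0.    -1.   ]] j [-0.26  0.55  0.21  2.   -0.19  0.62  2.01]
```

The tip stopped at 37.5 mm with 12.5 N, exactly the shut height. I'll lift off and check.

Request:
apply_moves(
  moves=[
    [0,0,0,0,0,-0.01,-1],
    [0,0,0,0,0,-0.03,-1],
    [0,0,0,0,0,-0.04,-1],
    [0,0,0,0,0,-0.04,-1],
    [0,0,0,0,0,-0.03,-1],
    [0,0,0,0,0,0,-1],
    [0,0,0,0,0,0,-1],
    [0,0,0,0,0,0,-1],
  ],
)

```text
clock: 11.25
tcp_pos: [0.5543, -0.0079, 0.189]
orientation: [0.571, -3.089, -0.0]
contact_force: [0.3, -0.6, -0.1]
grip_width: -0.0001
gripper_force: 0.0
```

```bash
python3 - <<'E'
from h import *;st()
import cv2
from bench import grab_frame
a=grab_frame("side")
cv2.imwrite("pics/a6.png",cv2.resize(a[120:290,150:350],(600,510)))
from bench import calibration
for p in[(-.049,-.109,0),(-.052,-.1115,.0375),(-.052,.1115,.0375)]:print((proj(world(p,*B),calibration("side"))-[150,120])*3)
E
```

```text
t 11.25 box-frame tcp mm [ -3.    0.5 186. ] F [ 0.  -0.7 -0.1] M [0.   0.06 0.02] w -0.0001 
axes in box
 [[-1. -0. -0.]
 [-0.  1.  0.]
 [ 0.  0. -1.]] j [-0.32  0.33  0.27  1.91 -0.11  0.92  1.94]
[421.24432175 439.67394496]
[425.93840242 411.00704922]
[179.44178388 297.38250075]
```

View pics/a6.png

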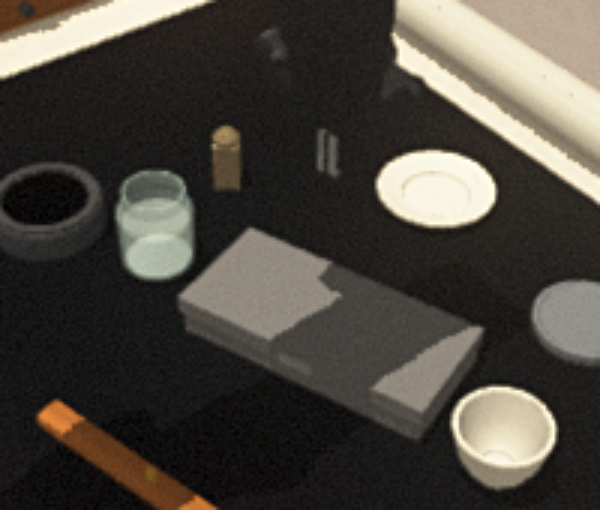

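The box is shut. The lid's front corners at (425,412) and (180,298) match the predicted shut corners, and everything else is in place.

```bash
python3 -c "
from bench import order
print(order.hand_in())"
```

```text
the job is handed in; nothing more can be done
None
```

The paint box is shut, with the flap folded flat over the pans and the lid closed on top. The box and everything around it stayed in place, and I handed the job in at about 11 s of the 51 s allowed (no verdict was shown).

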